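Reopen the jar that did not seal

ROBOT

A 6-joint arm with a two-finger parallel gripper is mounted at the origin on a cart in front of the work surface, level with it; the furniture and walls round the work are solid. World frame = base frame: x ahead of the robot, y to its left, z up, the work surface at z = 0. Lengths are in m, angles in rad, forces in N, time in s.
With the tool pointing down it reaches from about 0.35 to 0.725 m from the base axis. Payload 6 kg.
Tool frame: the origin (TCP) lies between the finger pads; the fingertips stand 25 mm ahead of it and the grasp point (between the pads) lies 6 mm ahead of it (manip.tip_reach is the z of the fingertips in the tool frame, in m); z points along the fingers, y is the line along which they close (so a half turn about z gives the same grasp; the last joint's range is limited). The gripper opens to 85 mm and grips with 20 to 120 N. Pads are 22 mm wide; open, the fingers measure 114 mm over their backs; the gripper's body (76 mm by 85 mm) begins 54 mm behind the grasp point. The pads swing forward as they close: fully open they stand 13 mm farther back than shut.
Start: joints at [1.452, 0.04, 0.085, 0, -1.615, -0.334], TCP at [0.262, 0.54, 0.256] pointing down, gripper open.
Joint ranges: [-2.56, 2.56], [-1.29, 2.01], [-1.08, 1.49], [-3.29, 1.98], [-2.81, -0.18], [-2.99, 2.99]. Speed limits (rad/s): [2.57, 2.57, 3.01, 3.14, 3.14, 3.14].

INTERFACE

Orientations are given as a unit quaternion [x, y, z, w].
In Python, from rig import manip gives the robot as it stands. The module is installed in compiled form; this text tells all that it offers.
- The arm moves only by the tool apply_moves, never from a script. Its argument "moves" is a list of rows, each a list of 2 entries, a list of its own where there are three numbers: the shift along the tool's x, y, z in m, then the turn about the tool's z in rad. In form: [[[x, y, z], yaw], ...]. A call has 1 to 12 rows; each row is the pose to reach, as a shift and turn from the pose commanded when the call began, along the tool's axes at that moment; what a row does not reach only later rows make up. A row lasts 1/10 s, in which the tool goes at most 50 mm and 8.59 degrees, less where a joint would pass 70% of its speed; a pose out of reach is approached as far as the arm can. A call with a gripper value outside its range is refused whole. "claw" is the opening, from 0 (shut) to 1 (fully open), set as the call begins (left out, the last holds). The fingers move at their own pace and stop on an object; the grip force is fixed at half the most. Time passes only in rows, so rows that repeat a pose let the fingers close. It gives the time, the measured TCP pose, the force, the opening and the grip force at its end, in the units of the state.
- manip.get_obs(): the state, without advancing time (a new reading comes with each control period).
- manip.read_camera(name): name is "side" or "top" or "wrist"; returns the picture (480x640x3 uint8, blue, green, red); there is no depth.
- manip.get_calibration(name): a dict with "camera_matrix" (3x3 intrinsics, pixels), "cam_to_world" (4x4, takes a point from camera to world coordinates). Camera axes: x right, y up, looking along -z (the intrinsics and any distortion apply to the point x, -y, -z); pixel columns grow to the right and rows downward; lengths in m; the calibration is good to about 2 mm. The wrist camera is an equidistant fisheye: a pixel r from the principal point sees the ray r / f radians off the axis. A picture is of the moment at which its call begins: read the wrist's pose just before it. get_calibration takes no time and is no camera call; for the wrist camera it gives the pose at the moment of the call.
- manip.sign_off(): hands the job in; it is judged then, once.
Trained networks look in the newest picture that a camera, given by its name, has taken for a name from the list of things; names that differ only in an ending like _2 or _b are one class to them, and where a whole thing is asked for, a point or a joint stands for the part that bears it (a point fixed in the world has none). Each returns a list of dicts, best first, with "score" (0 to 1); they miss things now and then, are a little off and sometimes report something else, mostly with a low value. They report only what shows in the picture. A call takes as long as a camera call. They do not tell look-alikes from the thing itself.
- manip.spot_in(name, camera): "point" ([row, column] in pixels, amid what is visible of it).
The state is a dict: "clock": time; "qpos": joint angles; "dq": joint speeds; "effort": joint torques, N m; "ee_pos": TCP position; "orientation": TCP orientation; "force": force on the tool from outside, world axes, zero at the start; "torque": the same for the moment, N m; "finger_gap": finger opening in m; "finger_force": force on a finger pad.
Only numpy, scipy, OpenCV 4.12 (cv2) and the standard library are available. Lean on these libraries where they do the work, as an engineer would, in place of code of your own. Each camera call takes 0.05 s, during which the arm holds its last target. There are 200 camera calls.

TASK

Four jars of olives were bottled and stand on the wooden board; one has not sealed: its lid bulges up in the middle, while the other three lids are flat. Stand that jar upright between the two jaws of the preparation board's clamp with two of its flat sides facing the jaws, push the sliding jaw tight against it so that the glass cannot turn, then unscrew its lid anticlockwise until it comes free and lift it straight up. Finish while still holding the lid level just above the open mouth (a few centimetres at most), the jar standing clamped; leave the sealed jars and the other things where they are.

Things in the scene. Friction and masses are not known exactly. Their poses are not given: they have to be found in the camera images.
- jar_mid (a point): Centre, half-way up, of the unsealed hexagonal glass jar (without its lid). Glass 82 mm high: up to 60 mm it is 66 mm across its flat sides (76 mm over corners), above that a round neck. This point is 41 mm above the underside. z up; flat sides face +-x and every 60 degrees from there. 0.3 to 0.5 kg with its lid, by which it can be lifted and carried.
- jar: The same jar; origin at the centre of its underside, axes as jar_mid.
- jar_mouth (a point): Centre of the rim of the unsealed jar's mouth, 82 mm above its underside.
- lid_mid (a point): Centre of the unsealed jar's bulging metal lid, half-way up its skirt. 62 mm diameter, skirt 18 mm high, middle 10 mm higher. Screwed on, it lies 78.5 mm above the jar's underside, the skirt 3 mm clear of the glass shoulder. Three lugs hold it: seen from above it turns anticlockwise 0.8 to 1.0 rad, rising 2 mm, to come free; a stop follows at about 1.5 rad.
- lid: The same lid; origin at the centre of the skirt's lower edge, 9 mm below lid_mid; x starts within 0.12 rad of the jar's x and turns with the lid. A squeezed sealing ring makes it tight: it takes 0.2 to 0.4 N m to turn, so grip it firmly (40 N). It does not turn clockwise.
- sealed_1_lid (a point): Centre of the flat lid of a sealed jar, outwardly the same jar and lid but its middle sunk 3 mm; half-way up the 18 mm skirt, 78.5 mm above the jar's underside. To be left alone.
- sealed_2_lid (a point): The same for the second sealed jar.
- sealed_3_lid (a point): The same for the third sealed jar.
- clamp_board: One-handed preparation board, white, 235 x 180 mm, fixed to the worktop, upper face 20 mm above it. Origin on the worktop; x runs from the sliding to the fixed jaw. Jaws stand 36 mm above the board, rubber faces 75 mm wide, centred on y = 0; the fixed jaw's face is at x = 45 mm. Guide rods along x at y = +-52 mm.
- clamp_seat (a point): Point on the board's upper face where the centre of the jar's underside comes when it is clamped, 33 mm from the face of the fixed jaw; axes as clamp_board.
- clamp_jaw (a joint): Travel of the sliding jaw (m): its soft rubber face is at x = -60 mm plus this travel on the board. Grows as the clamp closes: 0 to 0.010 at the start, about 0.039 as it meets a jar standing against the fixed jaw, 0.041 to 0.043 pressed tight (the rubber gives 2 to 4 mm). It slides stiffly (about 10 N) and stays where it is left, keeping its pressure; push with about 20 N.
- jaw_plate (a point): The upright thumb plate on the sliding jaw for pushing it: 12 mm thick along x, 44 mm wide, its top 71.5 mm above the worktop; its back is 28 mm behind the rubber face; this point is on its middle line, 60 mm above the worktop.
- spare_lid: Spare flat lid, 70 mm, lying on the worktop: a bystander. Origin at the centre of its underside.
- match_box: Small box, 22 x 57 x 37 mm: a bystander. Origin at the centre of its underside.
- tablet_tube: Tube, 32 mm diameter, 99 mm high: a bystander. Origin at the centre of its underside.
- wood_spoon: Wooden spoon, 338 mm long, lying on the worktop: a bystander. Origin at the centre of its underside.
- teaspoon: Metal teaspoon, 132 mm long: a bystander. Origin at the centre of its underside.
Not all that is in view belongs to the job. Of the things shaped like the lid, the brass one is meant.

How it is judged:
On the way, in this order (a step that is already met when the one before it is completed fails the run):
1. the unsealed jar stands upright on the board between the jaws, its lid still on, let go (z of jar in the frame of clamp_seat between -0.004 and 0.004 m and horizontal distance between jar and clamp_seat below 0.04 m and angle between jar's own z axis and vertical below 0.08 rad and contact force between the fingers and lid below 0.1 N and contact force between the fingers and jar below 0.1 N and z of lid in the frame of jar below 0.0725 m), for 0.2 s.
2. the sliding jaw has been pushed tight on the jar and let go, and keeps pressing it (contact force between clamp_jaw and jar above 3 N and contact force between the fingers and clamp_jaw below 0.1 N and value of joint clamp_jaw below 0.0475 m and z of lid in the frame of jar below 0.0725 m), for 0.2 s.
3. the lid has been turned loose from the clamped jar (angle between the x axis of lid and the x axis of jar, either way round above 0.7 rad and contact force between clamp_jaw and jar above 1 N and angle between jar's own z axis and vertical below 0.08 rad), for 0.05 s.
At the end, for the whole second after the job is handed in: Lid held still and level (0.15 rad), its skirt's lower edge 0 to 53 mm above the rim, within 20 mm of the mouth's axis, off the glass; jar upright on the board within 40 mm of the clamp's seat, still pressed by the jaw (1 N), untouched; sealed jars within 30 mm of their start (z of lid in the frame of jar between 0.0825 and 0.135 m and horizontal distance between lid_mid and jar_mouth below 0.02 m and angle between lid's own z axis and vertical below 0.15 rad and linear speed of lid below 0.03 m/s and contact force between the fingers and lid above 1 N and contact force between each of lid, the arm and jar below 0.1 N and angle between jar's own z axis and vertical below 0.08 rad and horizontal distance between jar and clamp_seat below 0.04 m and z of jar in the frame of clamp_seat between -0.004 and 0.005 m and contact force between clamp_jaw and jar above 1 N and distance of each of sealed_1_lid, sealed_2_lid, sealed_3_lid from where it was at the start of the episode below 0.03 m); the arm keeps its last pose, push and grip.
It fails at once if a sealed jar is moved by more than 30 mm (distance of any of sealed_1_lid, sealed_2_lid, sealed_3_lid from where it was at the start of the episode above 0.03 m).
It fails at once if a bystander is pushed about by more than 40 mm (distance of any of spare_lid, match_box, tablet_tube, wood_spoon, teaspoon from where it was at the start of the episode above 0.04 m).
It fails at once if the unsealed jar is tipped over (angle between jar's own z axis and vertical above 0.5 rad).
It also fails if it takes over 67 s, if anything falls off the work surface, if the arm or the gripper's body presses on something with over 40 N, if the wrist force passes 120 N, or if a joint passes its speed limit or range.

## Working session

There is one attempt and no reset: what is moved stays moved. The work goes in short steps, Python scripts to look and compute and a tool call to move; the robot and the scene stay as the last step left them, time stands still between calls to the robot, and variables do not carry over. Pictures are saved under pics/ and viewed, at most 10 in all, crops included, and the job is handed in when it is done.

Besides the shell and the picture viewer there is one more tool, called after "Emit:" by a JSON object that holds its "method" and its "body". apply_moves: Moves the arm, as the interface text tells. Its arguments: {"type":"object","properties":{"moves":{"type":"array","items":{"type":"array"}},"claw":{"type":"number"}},"required":["moves"]}

```bash
mkdir -p pics; cat > h.py <<'E'
import numpy as np, cv2
from rig import manip
from scipy.spatial.transform import Rotation as R
def ray(cam,pt):
    c=manip.get_calibration(cam);K=np.array(c["camera_matrix"]);T=np.array(c["cam_to_world"])
    x=(pt[1]-K[0,2])/K[0,0];y=(pt[0]-K[1,2])/K[1,1]
    if cam=="wrist":
        r=np.hypot(x,y);s=np.sin(r)/r if r>1e-9 else 1;d=np.array([x*s,-y*s,-np.cos(r)])
    else: d=np.array([x,-y,-1.])
    return T[:3,3],T[:3,:3]@d
def at_z(cam,pt,z):
    o,d=ray(cam,pt);return o+d*(z-o[2])/d[2]
def proj(cam,p):
    c=manip.get_calibration(cam);K=np.array(c["camera_matrix"]);T=np.array(c["cam_to_world"])
    q=T[:3,:3].T@(np.asarray(p)-T[:3,3]);x,y,z=q[0],-q[1],-q[2]
    if cam=="wrist":
        t=np.arctan2(np.hypot(x,y),z);r=np.hypot(x,y);x,y=x/r*t,y/r*t
    else: x,y=x/z,y/z
    return np.array([y*K[1,1]+K[1,2],x*K[0,0]+K[0,2]])
E
python3 - <<'E'
from h import *
o=manip.get_obs();print(o)
for c in("top","side","wrist"):
    im=manip.read_camera(c);cv2.imwrite(f"pics/{c}0.png",im)
    k=manip.get_calibration(c);print(c,np.round(k["camera_matrix"],1).tolist(),np.round(k["cam_to_world"],3).tolist())
    for n in("lid_mid","sealed_1_lid","clamp_board","jaw_plate"):
        print(c,n,[(np.round(d["point"],1).tolist(),round(d["score"],2)) for d in manip.spot_in(n,c)])
E
```

```text
{'clock': 0.0, 'qpos': array([ 1.45167243e+00,  4.08492111e-02,  8.37796609e-02, -4.80584117e-04,
       -1.61550213e+00, -3.33666405e-01]), 'dq': array([ 2.14949371e-04, -2.13361156e-05, -5.75441652e-06, -2.22179030e-05,
       -1.35143143e-03,  4.16814195e-04]), 'effort': array([-3.25416859e-04, -3.68208182e+01,  3.47417092e+01,  6.93276554e+00,
       -5.39856861e-03, -2.62263137e-05]), 'ee_pos': array([0.26229671, 0.53930578, 0.25523717]), 'orientation': array([ 9.74483842e-01, -2.24455778e-01, -1.43641892e-04,  9.08276232e-04]), 'force': array([-0.75674369, -0.16019493,  0.50107147]), 'torque': array([-0.00686415,  0.00825911, -0.00386112]), 'finger_force': 0.0, 'finger_gap': 0.08549243665105917}
top [[441.1, 0.0, 317.4], [0.0, 441.1, 237.7], [0.0, 0.0, 1.0]] [[0.012, 1.0, -0.024, 0.497], [-1.0, 0.011, -0.002, -0.081], [-0.002, 0.024, 1.0, 1.055], [0.0, 0.0, 0.0, 1.0]]
top lid_mid [([252.6, 171.7], 0.7), ([305.7, 168.6], 0.68), ([313.7, 219.0], 0.67)]
top sealed_1_lid [([244.2, 229.4], 0.83), ([288.8, 291.2], 0.32)]
top clamp_board [([247.5, 369.3], 0.81)]
top jaw_plate [([267.8, 366.7], 0.57)]
side [[484.3, 0.0, 319.3], [0.0, 484.3, 242.5], [0.0, 0.0, 1.0]] [[0.961, 0.17, -0.22, 0.227], [-0.277, 0.637, -0.719, -1.029], [0.018, 0.752, 0.659, 0.967], [0.0, 0.0, 0.0, 1.0]]
side lid_mid [([223.1, 245.8], 0.79), ([201.4, 236.9], 0.76), ([289.1, 311.0], 0.7), ([180.3, 282.8], 0.58)]
side sealed_1_lid [([211.9, 294.6], 0.64), ([356.4, 292.9], 0.19)]
side clamp_board [([296.5, 329.0], 0.82)]
side jaw_plate [([289.0, 309.4], 0.57)]
wrist [[371.6, 0.0, 316.5], [0.0, 371.6, 237.8], [0.0, 0.0, 1.0]] [[-0.436, 0.862, 0.259, 0.329], [-0.9, -0.418, -0.125, 0.506], [0.0, -0.287, 0.958, 0.374], [0.0, 0.0, 0.0, 1.0]]
wrist lid_mid [([11.9, 583.6], 0.84), ([23.5, 504.7], 0.62)]
wrist sealed_1_lid []
wrist clamp_board []
wrist jaw_plate []
```

```bash
python3 - <<'E'
import cv2
t=cv2.imread("pics/top0.png");s=cv2.imread("pics/side0.png")
a=cv2.resize(t[180:400,120:450],(800,533),interpolation=cv2.INTER_CUBIC);cv2.imwrite("pics/topc.png",a)
cv2.imwrite("pics/sidec.png",cv2.resize(s[150:390,190:510],(800,600),interpolation=cv2.INTER_CUBIC))
E
```

```text
(no output)
```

View pics/topc.png

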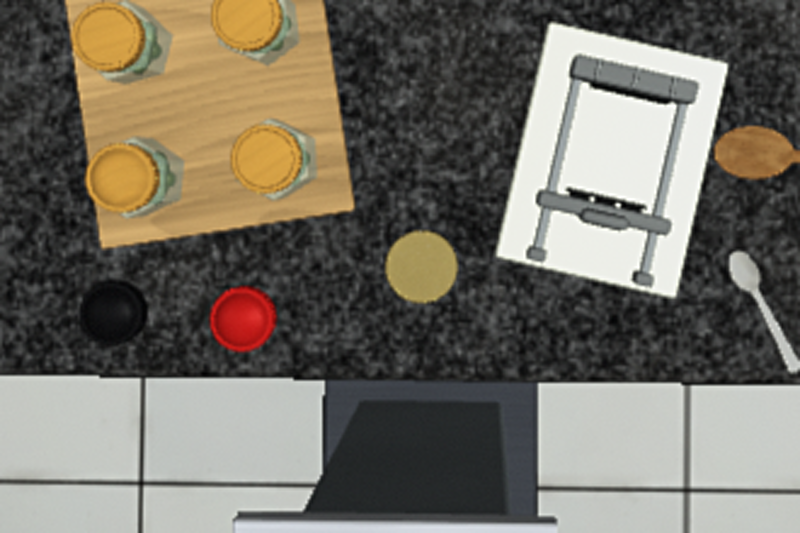

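View pics/sidec.png

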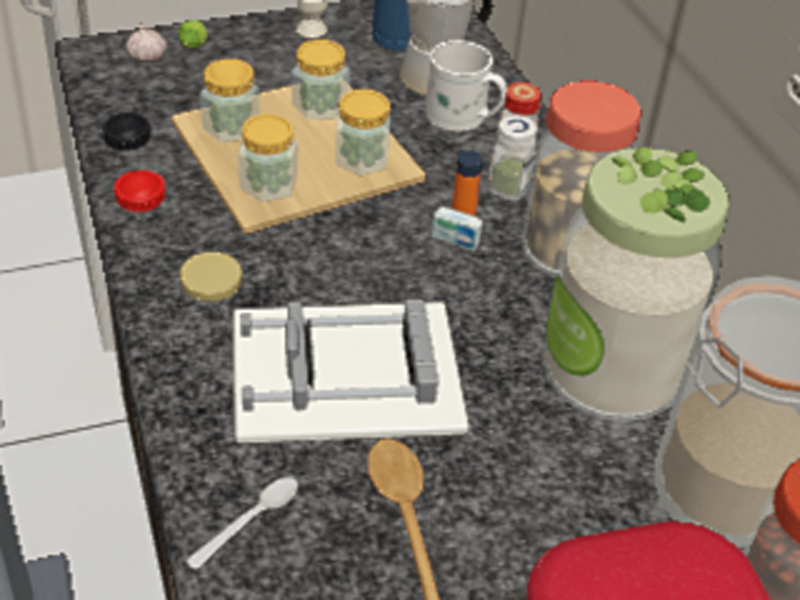

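View pics/top0.png

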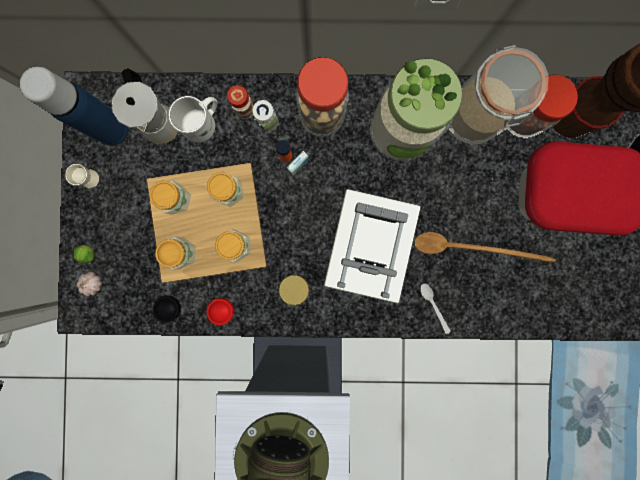

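The top view shows four orange-lidded jars at (row, column) (196,168), (187,222), (253,173) and (245,231). Look-alikes are a black lid (308,167) and a red one (312,220). The spare brass disc is at (290,293), and the clamp board is at about (247,373). The network favours the jar at top (253,173), side (181,282), but I still have to confirm that from close up. Next I work out positions and look with the wrist camera.

```bash
python3 - <<'E'
from h import *
for n,p in dict(FL=(197,165),FR=(187,221),NL=(252.6,171),NR=(244.5,229)).items(): print(n,at_z("top",p,.105))
s=120/1;f=330/800
def top(c,r): return (180+r*f,120+c*f)
for n,(c,r),z in [("corner TL",(551,22),.02),("TR",(727,63),.02),("BL",(497,257),.02),("BR",(676,297),.02),("plate",(604,215),.0715),("fixL",(573,60),.056),("fixR",(697,92),.056),("rodL",(536,253),.03)]:
    print(n,np.round(at_z("top",top(c,r),z),4))
for p in((180.3,282.8),(211.9,294.6)): print(np.round(at_z("side",p,.095),3))
o=manip.get_obs();print(R.from_quat(o["orientation"]).as_matrix().round(3))
E
```

```text
FL [0.60448617 0.25111958 0.105     ]
FR [0.62753268 0.13040377 0.105     ]
NL [0.48454031 0.23578229 0.105     ]
NR [0.50343018 0.11105727 0.105     ]
corner TL [ 0.6377 -0.1481  0.02  ]
TR [ 0.5997 -0.3192  0.02  ]
BL [ 0.4094 -0.0982  0.02  ]
BR [ 0.3729 -0.2713  0.02  ]
plate [ 0.4534 -0.1952  0.0715]
fixL [ 0.5973 -0.1668  0.056 ]
fixR [ 0.5686 -0.283   0.056 ]
rodL [ 0.4145 -0.1353  0.03  ]
[0.489 0.242 0.095]
[0.486 0.072 0.095]
[[ 0.899 -0.437  0.   ]
 [-0.437 -0.899 -0.   ]
 [ 0.     0.    -1.   ]]
```

Emit:
{"method": "apply_moves", "body": {"moves": [[[0.025,0.03,-0.003],0],[[0.05,0.06,-0.006],0],[[0.075,0.09,-0.01],0],[[0.1,0.12,-0.013],0],[[0.125,0.15,-0.016],0],[[0.15,0.18,-0.019],0],[[0.175,0.21,-0.022],0],[[0.2,0.24,-0.025],0],[[0.23,0.266,-0.025],0],[[0.23,0.266,-0.025],0],[[0.23,0.266,-0.025],0]]}}

```text
clock: 1.85
ee_pos: [0.3531, 0.1991, 0.2816]
orientation: [0.974, -0.225, 0.0, -0.001]
force: [-0.5, -0.0, -0.5]
finger_gap: 0.0854
finger_force: 0.0
```

```bash
python3 - <<'E'
from h import *
o=manip.get_obs();print(o["ee_pos"],o["clock"])
im=manip.read_camera("wrist");cv2.imwrite("pics/w1.png",im)
print(np.array(manip.get_calibration("wrist")["cam_to_world"]).round(3).tolist())
for p in((.484,.236,.105),(.503,.111,.105),(.604,.25,.105),(.6275,.13,.105)): print(proj("wrist",p).round())
for n in("lid_mid","sealed_1_lid"):
    print(n,[(np.round(d["point"],1).tolist(),round(d["score"],2)) for d in manip.spot_in(n,"wrist")])
E
```

```text
[0.35312655 0.1991358  0.28159718] 1.85
[[-0.437, 0.862, 0.258, 0.42], [-0.899, -0.419, -0.126, 0.167], [-0.0, -0.287, 0.958, 0.399], [0.0, 0.0, 0.0, 1.0]]
[ 99. 203.]
[  9. 334.]
[ -5. 135.]
[-92. 248.]
lid_mid [([183.9, 360.9], 0.93), ([227.7, 256.3], 0.88), ([101.0, 202.1], 0.72)]
sealed_1_lid [([26.7, 328.3], 0.64)]
```

View pics/w1.png

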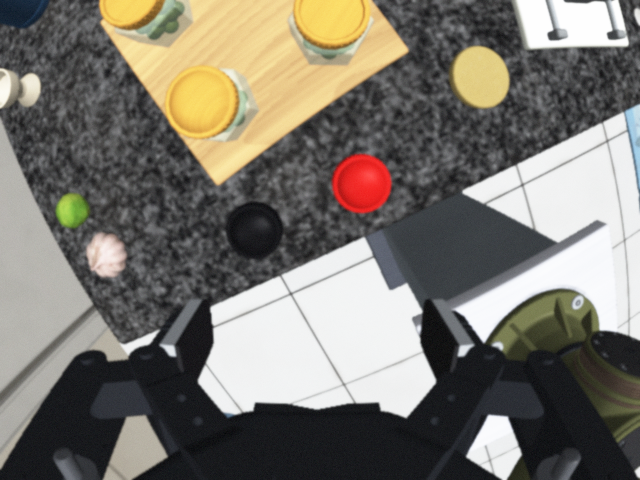

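Emit:
{"method": "apply_moves", "body": {"moves": [[[0.03,-0.015,0.027],0],[[0.06,-0.03,0.053],0],[[0.09,-0.044,0.08],0],[[0.09,-0.044,0.08],0],[[0.09,-0.044,0.08],0]]}}

```text
clock: 2.5
ee_pos: [0.4529, 0.2002, 0.2]
orientation: [0.975, -0.224, -0.001, 0.002]
force: [-0.3, -0.6, 1.0]
finger_gap: 0.0855
finger_force: 0.0
```

```bash
python3 - <<'E'
from h import *
o=manip.get_obs();print(o["ee_pos"],o["clock"])
im=manip.read_camera("wrist");cv2.imwrite("pics/w2.png",im)
for p in((.484,.236,.105),(.503,.111,.105),(.604,.25,.105),(.6275,.13,.105)): print(proj("wrist",p).round())
for n in("lid_mid","sealed_1_lid"):
    print(n,[(np.round(d["point"],1).tolist(),round(d["score"],2)) for d in manip.spot_in(n,"wrist")])
E
```

```text
[0.45294815 0.200215   0.20000188] 2.5
[234. 241.]
[116. 416.]
[ 75. 135.]
[-51. 294.]
lid_mid [([286.9, 409.4], 0.91), ([337.5, 291.3], 0.86), ([230.4, 237.3], 0.57)]
sealed_1_lid [([117.0, 404.9], 0.66), ([66.1, 629.8], 0.43)]
```

View pics/w2.png

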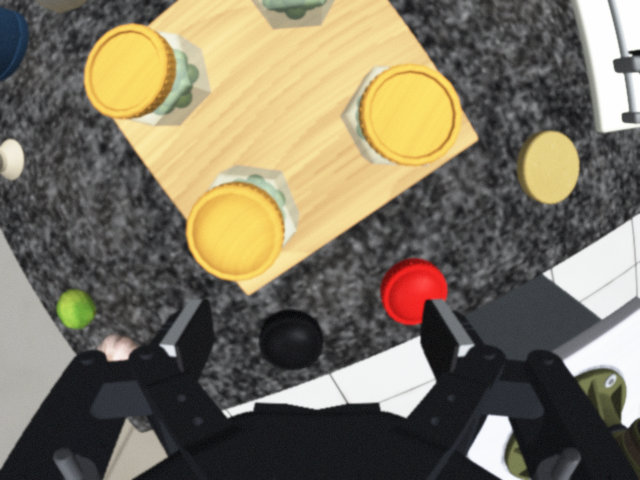

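Candidates in the wrist view: NL (231,237), NR (115,408) and FL (72,130), with FR cut off at the top. NR and FL show a flat disc inside a rim. NL has no inner rim and smooth shading, as a bulge would. I confirm with an enlarged crop that also includes FR from the top view.

```bash
python3 - <<'E'
import cv2,numpy as np
w=cv2.imread("pics/w2.png");t=cv2.imread("pics/top0.png")
g=lambda im,r,c,h:cv2.resize(im[r-h:r+h,c-h:c+h],(390,295),interpolation=cv2.INTER_CUBIC)
out=np.vstack([np.hstack([g(w,231,240,62),g(w,115,405,62)]),np.hstack([g(w,72,130,62),g(t,188,222,22)])])
cv2.imwrite("pics/c1.png",out)
E
```

```text
(no output)
```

View pics/c1.png

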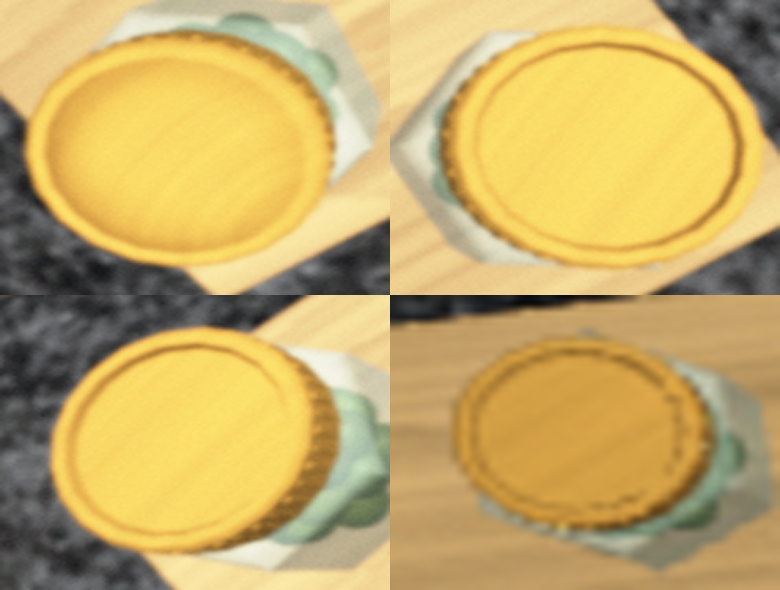

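NL (row 231, column 237) is the unsealed jar: its middle is smoothly domed and has no inner rim step, while the other three are flat discs inside a rim. Next I triangulate it and fit its yaw from the glass corners.

```bash
python3 - <<'E'
from h import *
from scipy.optimize import least_squares
def tri(obs):
    A=np.zeros((3,3));b=np.zeros(3);rs=[]
    for c,p in obs:
        o,d=ray(c,p);d/=np.linalg.norm(d);M=np.eye(3)-np.outer(d,d);A+=M;b+=M@o;rs.append((M,o))
    x=np.linalg.solve(A,b);return x.round(4),[np.linalg.norm(M@(x-o)).round(4) for M,o in rs]
print("NL",tri([("top",(252.6,171.5)),("side",(180.3,282.8)),("wrist",(230.4,237.3))]))
print("NLtw",tri([("top",(252.6,171.5)),("wrist",(230.4,237.3))]))
print("NR",tri([("top",(244.3,229.4)),("side",(203,297)),("wrist",(115.5,407))]))
# corners NL
k=lambda c,r:(231-62+r*124/295,240-62+c*124/390)
for zb in(.0,.015,.02,.03):
    P=[at_z("wrist",k(*q),zb)[:2] for q in((375,147),(325,5))]
    d=P[1]-P[0];print(zb,np.round(P,4).tolist(),"edge",np.linalg.norm(d).round(4),"ang",np.degrees(np.arctan2(d[1],d[0])).round(1))
# lid outline by saturation mask
for c,ctr in(("wrist",(231,237)),("top",(252.6,171))):
    im=cv2.imread("pics/w2.png" if c=="wrist" else "pics/top0.png");hsv=cv2.cvtColor(im,cv2.COLOR_BGR2HSV)
    r,q=map(int,ctr);print(c,hsv[r,q],"wood",hsv[150,280] if c=="wrist" else hsv[215,200])
E
```

```text
NL (array([0.4862, 0.238 , 0.0983]), [np.float64(0.0021), np.float64(0.0019), np.float64(0.0016)])
NLtw (array([0.4842, 0.2427, 0.0852]), [np.float64(0.0013), np.float64(0.0013)])
NR (array([0.5041, 0.1132, 0.0942]), [np.float64(0.0009), np.float64(0.0009), np.float64(0.001)])
0.0 [[0.447, 0.2225], [0.5012, 0.211]] edge 0.0553 ang -12.0
0.015 [[0.4504, 0.2199], [0.502, 0.209]] edge 0.0528 ang -12.0
0.02 [[0.4516, 0.2191], [0.5023, 0.2083]] edge 0.0519 ang -12.0
0.03 [[0.4538, 0.2174], [0.5029, 0.2069]] edge 0.0502 ang -12.0
wrist [ 24 150 250] wood [ 22  94 243]
top [ 19 172 210] wood [ 18 124 185]
```

```bash
cat > fit.py <<'E'
from h import *
from scipy.optimize import minimize
def polys(cam,x,y,yaw,zb):
    a=yaw+np.pi/6+np.arange(6)*np.pi/3
    pts=[proj(cam,(x+.0381*np.cos(t),y+.0381*np.sin(t),zb+z)) for t in a for z in(0,.06)]
    b=np.linspace(0,2*np.pi,40)
    lid=[proj(cam,(x+.031*np.cos(t),y+.031*np.sin(t),zb+z)) for t in b for z in(.0695,.0875)]
    h=lambda P:cv2.convexHull(np.float32(P)[:,::-1])
    return h(pts),h(lid)
def fitjar(views,x0):
    data=[]
    for cam,im,ctr,h in views:
        s=cv2.cvtColor(im,cv2.COLOR_BGR2HSV).astype(int)
        r0,c0=int(ctr[0]-h),int(ctr[1]-h);s=s[max(r0,0):r0+2*h,max(c0,0):c0+2*h]
        r0,c0=max(r0,0),max(c0,0)
        H,S,V=s[...,0],s[...,1],s[...,2]
        gran=V<115; lid=(S>138)&~gran&(H<32)
        wood=(H>14)&(H<30)&(S>70)&~gran&~lid; glass=~gran&~lid&~wood
        data.append((cam,r0,c0,gran,lid,wood,glass,h))
    def cost(p):
        e=0
        for cam,r0,c0,g,l,w,gl,h in data:
            hx,ld=polys(cam,p[0],p[1],p[2],p[3])
            mk=lambda q:cv2.GaussianBlur(cv2.fillPoly(np.zeros(g.shape,np.float32),[np.int32(np.round((q-[c0,r0])*16))],1,shift=4),(0,0),1)
            A,L=mk(hx),mk(ld);A=np.maximum(A,L);G=A-L*A
            e+=((A*w).sum()+((1-A)*(l|gl)).sum()+(L*gl).sum()+.5*(G*l).sum())/h**2
        return e
    best=None
    for yaw in np.radians(np.arange(-30,30,7.5)):
        r=minimize(cost,[*x0[:2],yaw,x0[2]],method="Nelder-Mead",options=dict(initial_simplex=np.array([[*x0[:2],yaw,x0[2]]]*5)+np.vstack([np.zeros(4),np.diag([.004,.004,.1,.006])]),xatol=1e-4,fatol=1e-5))
        print(np.round(r.x,4),round(r.fun,4))
        if best is None or r.fun<best.fun:best=r
    return best.x
E
python3 - <<'E'
from fit import *
w=cv2.imread("pics/w2.png");t=cv2.imread("pics/top0.png")
print("NL w+top");b=fitjar([("wrist",w,(231,245),68),("top",t,(253,175),26)],(.485,.238,.015))
v=w.copy()
for q in polys("wrist",*b): cv2.polylines(v,[np.int32(q)],True,(255,0,0))
v2=t.copy()
for q in polys("top",*b): cv2.polylines(v2,[np.int32(q)],True,(255,0,0))
cv2.imwrite("pics/f1.png",np.hstack([cv2.resize(v[165:295,180:310],(400,400),interpolation=cv2.INTER_CUBIC),cv2.resize(v2[225:285,145:205],(400,400),interpolation=cv2.INTER_CUBIC)]))
E
```

```text
NL w+topTraceback (most recent call last):
  File "<stdin>", line 3, in <module>
  File "fit.py", line 30, in fitjar
    r=minimize(cost,[*x0[:2],yaw,x0[2]],method="Nelder-Mead",options=dict(initial_simplex=np.array([[*x0[:2],yaw,x0[2]]]*5)+np.vstack([np.zeros(4),np.diag([.004,.004,.1,.006])]),xatol=1e-4,fatol=1e-5))
    res = _minimize_neldermead(fun, x0, args, callback, bounds=bounds,
                               **options)
    fxcc = func(xcc)
    fx = function(np.copy(x), *(wrapper_args + args))
  File "fit.py", line 23, in cost
    hx,ld=polys(cam,p[0],p[1],p[2],p[3])
          ~~~~~^^^^^^^^^^^^^^^^^^^^^^^^^
  File "fit.py", line 7, in polys
    lid=[proj(cam,(x+.031*np.cos(t),y+.031*np.sin(t),zb+z)) for t in b for z in(.0695,.0875)]
         ~~~~^^^^^^^^^^^^^^^^^^^^^^^^^^^^^^^^^^^^^^^^^^^^^^
  File "h.py", line 14, in proj
    c=manip.get_calibration(cam);K=np.array(c["camera_matrix"]);T=np.array(c["cam_to_world"])
ValueError: time passes only in moves, steps and waits
```

```bash
python3 - <<'E'
s=open("h.py").read().replace("manip.get_calibration(cam)","cal(cam)")
s=s.replace("def ray","from functools import lru_cache\n@lru_cache\ndef cal(n): return manip.get_calibration(n)\ndef ray",1)
open("h.py","w").write(s)
E
cat > run.sh <<'X'
python3 - <<'E'
from fit import *
w=cv2.imread("pics/w2.png");t=cv2.imread("pics/top0.png")
print("NL w+top",manip.get_obs()["clock"]);b=fitjar([("wrist",w,(231,245),68),("top",t,(253,175),26)],(.485,.238,.015))
v=w.copy()
for q in polys("wrist",*b): cv2.polylines(v,[np.int32(q)],True,(255,0,0))
v2=t.copy()
for q in polys("top",*b): cv2.polylines(v2,[np.int32(q)],True,(255,0,0))
cv2.imwrite("pics/f1.png",np.hstack([cv2.resize(v[165:295,180:310],(400,400),interpolation=cv2.INTER_CUBIC),cv2.resize(v2[225:285,145:205],(400,400),interpolation=cv2.INTER_CUBIC)]))
E
X
bash run.sh
```

```text
NL w+top 2.65
[ 0.4848  0.2439 -0.5068  0.0143] 0.3924
[ 0.485   0.2436 -0.4045  0.0143] 0.4465
[ 0.4853  0.2432 -0.3813  0.0162] 0.4536
[ 0.4851  0.2443 -0.5867  0.0125] 0.3723
[0.4845 0.2455 0.3148 0.0088] 0.4077
[0.4837 0.2452 0.3259 0.0088] 0.4226
[0.4847 0.2443 0.2941 0.0121] 0.3985
[0.4852 0.244  0.4239 0.0134] 0.3675
```

View pics/f1.png

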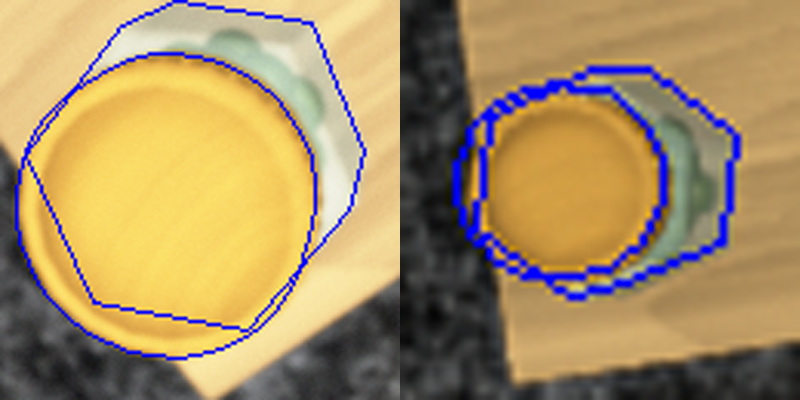

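The fit matches both views: the hull hugs the glass. Jar at (0.485, 0.243), yaw about 0.43 (mod 60°), standing on wood about 13 mm high. I move above it and turn the fingers to close along world y.

Emit:
{"method": "apply_moves", "body": {"moves": [[[0.003,-0.013,0.0],-0.12],[[0.005,-0.026,0.0],-0.24],[[0.008,-0.039,0.0],-0.36],[[0.0105,-0.052,0.0],-0.453],[[0.0105,-0.052,0.0],-0.453],[[0.0105,-0.052,0.0],-0.453]]}}

```text
clock: 3.25
ee_pos: [0.4849, 0.2425, 0.2023]
orientation: [1.0, -0.0, 0.001, -0.001]
force: [-0.7, -0.9, 0.7]
finger_gap: 0.0852
finger_force: 0.0
```

```bash
python3 - <<'E'
from h import *
o=manip.get_obs();print(o["clock"],o["ee_pos"],R.from_quat(o["orientation"]).as_matrix().round(3).tolist(),o["qpos"].round(3),manip.tip_reach)
im=manip.read_camera("wrist");cv2.imwrite("pics/w3.png",im)
# fine yaw/pos fit with w2 unavailable pose -> fit board jaw parts in top instead
t=cv2.imread("pics/top0.png")
print([(np.round(d["point"],1).tolist(),round(d["score"],2)) for d in manip.spot_in("lid_mid","wrist")])
print(proj("wrist",(.485,.243,.101)).round())
g=cv2.resize(t[185:305,320:425],(700,800)[::-1] if 0 else (525,600),interpolation=cv2.INTER_CUBIC)
s=cv2.imread("pics/side0.png");g2=cv2.resize(s[260:330,275:385],(0,0),fx=2.5,fy=2.5,interpolation=cv2.INTER_CUBIC)
cv2.imwrite("pics/cl.png",g)
E
```

```text
3.25 [0.48486835 0.24245453 0.20232657] [[1.0, -0.001, 0.001], [-0.001, -1.0, 0.001], [0.001, -0.001, -1.0]] [ 0.835 -0.115 -0.164  0.    -1.52   0.735] 0.025
[([344.7, 284.0], 0.64), ([247.6, 317.8], 0.6), ([348.9, 404.5], 0.58)]
[251. 313.]
```

View pics/cl.png

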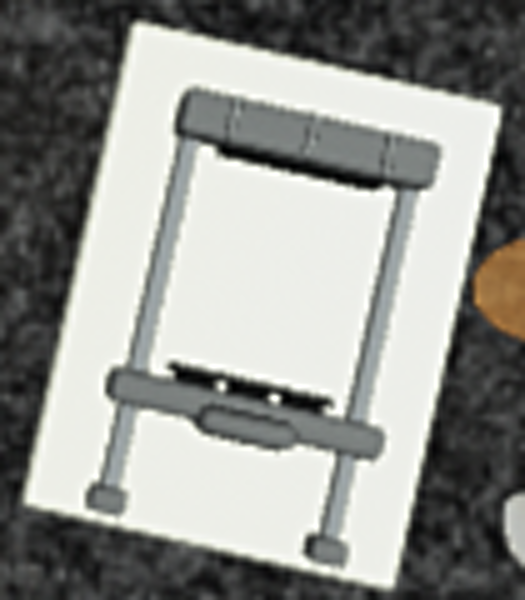

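The clamp crop shows the fixed jaw at the top, its rubber face around (302,166), the sliding jaw's rubber at (250,388) and the thumb plate at (247,427). Now I compute the clamp frame.

```bash
python3 - <<'E'
from h import *
C=lambda c,r,z:at_z("top",(185+r/5,320+c/5),z)[:2]
cs=np.array([C(133,22,.02),C(500,104,.02),C(397,588,.02),C(22,503,.02)]) # TL TR BR BL
u=(cs[0]-cs[3]+cs[1]-cs[2]);yaw=np.arctan2(u[1],u[0]);v=cs[0]-cs[1]+cs[3]-cs[2];print("corners",cs.round(4).tolist(),"yaw",yaw,np.arctan2(-v[0],v[1]),np.linalg.norm(u)/2,np.linalg.norm(v)/2)
o=cs.mean(0);ex=np.array([np.cos(yaw),np.sin(yaw)]);ey=np.array([-ex[1],ex[0]])
b=lambda p:(np.array([(p-o)@ex,(p-o)@ey])*1e3).round(1)
for n,c,r,z in[("fixface",302,166,.056),("fixface bottom",302,176,.02),("slideface",250,386,.056),("plate",247,427,.0715),("plateback",243,442,.0715),("rodL",150,310,.035),("rodR",375,350,.035),("endL",107,498,.035),("endR",327,550,.035)]: print(n,b(C(c,r,z)))
print("centre",o,"seat if origin=centre",o+.012*ex)
E
```

```text
corners [[0.6369, -0.1465], [0.6001, -0.3195], [0.3727, -0.2726], [0.4103, -0.0968]] yaw -0.20961013497820766 -0.21000388881009197 0.23205187017322462 0.1783056720606846
fixface [63.6  0.5]
fixface bottom [62.5 -4.9]
slideface [-38.9   2. ]
plate [-56.9   1.2]
plateback [-63.8   1.5]
rodL [-14.9  52.1]
rodR [-10.1 -53.3]
endL [-103.9   52.6]
endR [-105.   -51.6]
centre [ 0.50501952 -0.20885335] seat if origin=centre [ 0.51675686 -0.21135029]
```

Emit:
{"method": "apply_moves", "body": {"moves": [[[0.001,0.001,0.035],0],[[0.001,0.001,0.07],0],[[0.001,0.001,0.09],0],[[0.001,0.001,0.102],0],[[0.001,0.001,0.102],0],[[0.001,0.001,0.102],0]]}}

```text
clock: 3.95
ee_pos: [0.4868, 0.2413, 0.1008]
orientation: [1.0, 0.0, 0.001, -0.0]
force: [-0.3, 0.6, 0.7]
finger_gap: 0.0856
finger_force: 0.0
```

Emit:
{"method": "apply_moves", "body": {"moves": [[[0,0,0],0],[[0,0,0],0],[[0,0,0],0],[[0,0,0],0],[[0,0,0],0],[[0,0,0],0],[[0,0,0],0],[[0,0,0],0]], "claw": 0}}

```text
clock: 4.75
ee_pos: [0.4869, 0.2416, 0.1013]
orientation: [1.0, 0.0, 0.001, -0.001]
force: [-2.7, 0.5, 5.3]
finger_gap: 0.0603
finger_force: 63.8
```

Emit:
{"method": "apply_moves", "body": {"moves": [[[0,0,-0.01],0],[[0,0,-0.03],0],[[0,0,-0.055],0],[[0,0,-0.085],0],[[0,0,-0.115],0],[[0,0,-0.14],0],[[0,0,-0.15],0],[[0,0,-0.15],0],[[0,0,-0.15],0]]}}

```text
clock: 5.65
ee_pos: [0.4858, 0.241, 0.2475]
orientation: [1.0, 0.0, -0.001, 0.001]
force: [-0.0, 0.1, -3.3]
finger_gap: 0.0601
finger_force: 65.7
```

Emit:
{"method": "apply_moves", "body": {"moves": [[[0.002,0.02,0],0],[[0.004,0.045,0],0],[[0.007,0.08,0],-0.05],[[0.011,0.12,0],-0.1],[[0.015,0.16,0],-0.15],[[0.019,0.2,0],-0.2],[[0.022,0.24,0],-0.25],[[0.026,0.28,0],-0.3],[[0.03,0.32,0],-0.35],[[0.034,0.36,0],-0.407],[[0.037,0.4,0],-0.407],[[0.04,0.43,0],-0.407]]}}

```text
clock: 6.85
ee_pos: [0.5255, -0.1909, 0.2469]
orientation: [0.979, 0.202, -0.002, -0.001]
force: [0.4, 0.3, -2.7]
finger_gap: 0.0599
finger_force: 65.9
```

```bash
python3 - <<'E'
from h import *
o=manip.get_obs();print(o["clock"],o["ee_pos"],R.from_quat(o["orientation"]).as_matrix().round(3).tolist(),o["qpos"].round(3),o["force"])
E
```

```text
6.85 [ 0.52553328 -0.19094534  0.24692088] [[0.919, 0.395, -0.004], [0.395, -0.919, 0.0], [-0.003, -0.002, -1.0]] [ 0.01  -0.066 -0.037 -0.    -1.603  1.967] [ 0.41932037  0.33658877 -2.7311692 ]
```

Emit:
{"method": "apply_moves", "body": {"moves": [[[-0.005,0.023,0.02],0],[[-0.005,0.023,0.05],0],[[-0.005,0.023,0.085],0],[[-0.005,0.023,0.11],0],[[-0.005,0.023,0.125],0],[[-0.005,0.023,0.13],0],[[-0.005,0.023,0.13],0]]}}

```text
clock: 7.55
ee_pos: [0.5307, -0.212, 0.1189]
orientation: [0.979, 0.202, -0.001, 0.0]
force: [0.0, -0.3, -2.7]
finger_gap: 0.0601
finger_force: 66.0
```

```bash
python3 - <<'E'
from h import *
o=manip.get_obs();print(o["clock"],o["ee_pos"],o["force"])
t=manip.read_camera("top");s=manip.read_camera("side")
cv2.imwrite("pics/t3.png",t);cv2.imwrite("pics/s3.png",s)
a=cv2.resize(s[200:350,240:400],(400,375),interpolation=cv2.INTER_CUBIC);b=cv2.resize(t[180:305,320:440],(384,375)[:2],interpolation=cv2.INTER_CUBIC)
cv2.imwrite("pics/chk.png",np.hstack([a,b]))
E
```

```text
7.55 [ 0.53067681 -0.21203598  0.11888901] [ 3.90398899e-04 -2.80106393e-01 -2.67255470e+00]
```

View pics/chk.png

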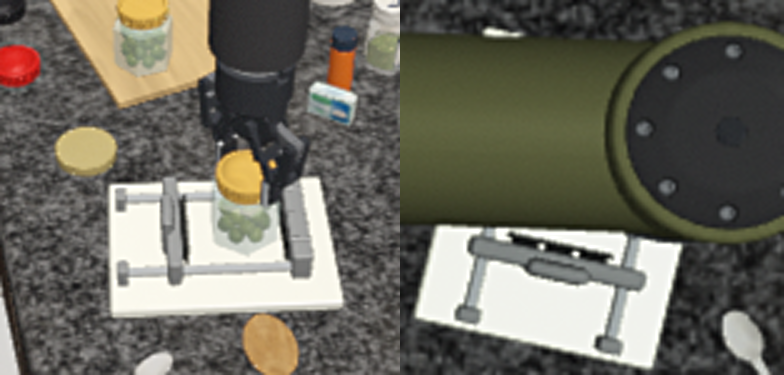

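One view is left. The jar hovers between the jaws, and a glass corner faces the side camera, so the flats face the jaws. I lower it gently.

Emit:
{"method": "apply_moves", "body": {"moves": [[[0,0,0.003],0],[[0,0,0.006],0],[[0,0,0.008],0],[[0,0,0.009],0],[[0,0,0.009],0]]}}

```text
clock: 8.15
ee_pos: [0.5308, -0.212, 0.1102]
orientation: [0.979, 0.202, -0.0, 0.0]
force: [0.6, -0.1, -4.4]
finger_gap: 0.0599
finger_force: 66.0
```

Emit:
{"method": "apply_moves", "body": {"moves": [[[0,0,0.001],0],[[0,0,0.002],0],[[0,0,0.002],0]]}}

```text
clock: 8.45
ee_pos: [0.5308, -0.212, 0.1081]
orientation: [0.979, 0.202, -0.0, -0.0]
force: [-0.3, 0.3, -2.8]
finger_gap: 0.0598
finger_force: 66.0
```

Emit:
{"method": "apply_moves", "body": {"moves": [[[0,0,0.001],0],[[0,0,0.0015],0],[[0,0,0.0015],0]]}}

```text
clock: 8.75
ee_pos: [0.5308, -0.212, 0.1067]
orientation: [0.979, 0.202, -0.0, 0.0]
force: [-0.1, -0.1, -3.4]
finger_gap: 0.0598
finger_force: 66.0
```

Emit:
{"method": "apply_moves", "body": {"moves": [[[0,0,0.001],0],[[0,0,0.002],0],[[0,0,0.002],0]]}}

```text
clock: 9.05
ee_pos: [0.531, -0.2123, 0.1064]
orientation: [0.979, 0.202, 0.0, 0.001]
force: [-3.6, 1.5, 4.2]
finger_gap: 0.06
finger_force: 66.8
```

Emit:
{"method": "apply_moves", "body": {"moves": [[[0,0,0],0],[[0,0,0],0],[[0,0,0],0],[[0,0,0],0],[[0,0,0],0],[[0,0,0],0],[[0,0,0],0]], "claw": 1}}

```text
clock: 9.75
ee_pos: [0.5309, -0.212, 0.1048]
orientation: [0.979, 0.202, 0.0, 0.0]
force: [1.1, 0.4, -0.4]
finger_gap: 0.0852
finger_force: 0.0
```

Emit:
{"method": "apply_moves", "body": {"moves": [[[0,0,-0.02],0],[[0,0,-0.05],0],[[0,0,-0.09],0],[[0,0,-0.12],0],[[0,0,-0.12],0]]}}

```text
clock: 10.25
ee_pos: [0.5325, -0.2128, 0.2307]
orientation: [0.979, 0.202, 0.004, 0.002]
force: [0.0, -0.3, 0.1]
finger_gap: 0.0852
finger_force: 0.0
```

```bash
python3 - <<'E'
from h import *
o=manip.get_obs();print(o["clock"],o["ee_pos"],o["finger_gap"],R.from_quat(o["orientation"]).as_matrix().round(3).tolist())
for c in("side","wrist"):
    im=manip.read_camera(c);cv2.imwrite(f"pics/{c}4.png",im)
    for n in("lid_mid","jaw_plate"):
        print(c,n,[(np.round(d["point"],1).tolist(),round(d["score"],2)) for d in manip.spot_in(n,c)])
    print(c,"proj seat lid",proj(c,(.5304,-.2121,.0985)).round(1),"plate",proj(c,(.505-.978*.0535,-.2089+.208*.0535,.06)).round(1))
E
```

```text
10.25 [ 0.53247147 -0.21280699  0.23073888] 0.08517570732677979 [[0.918, 0.396, 0.009], [0.396, -0.918, -0.003], [0.007, 0.006, -1.0]]
side lid_mid [([200.4, 239.6], 0.82), ([273.9, 338.7], 0.59), ([224.3, 244.8], 0.54)]
side jaw_plate [([292.1, 308.7], 0.73)]
side proj seat lid [274.5 338.7] plate [286.8 307.6]
wrist lid_mid [([241.9, 317.5], 0.91), ([237.6, 7.8], 0.78)]
wrist jaw_plate [([286.1, 264.1], 0.94)]
wrist proj seat lid [238.8 314.7] plate [299.7 263. ]
```

Emit:
{"method": "apply_moves", "body": {"moves": [[[-0.026,-0.018,0],0.14],[[-0.052,-0.035,0],0.28],[[-0.077,-0.053,0],0.42],[[-0.103,-0.071,0],0.56],[[-0.103,-0.071,0],0.617],[[-0.103,-0.071,0.03],0.617],[[-0.103,-0.071,0.065],0.617],[[-0.103,-0.071,0.1],0.617],[[-0.103,-0.071,0.13],0.617],[[-0.103,-0.071,0.147],0.617],[[-0.103,-0.071,0.147],0.617],[[-0.103,-0.071,0.147],0.617]], "claw": 0}}

```text
clock: 11.75
ee_pos: [0.4081, -0.1878, 0.0781]
orientation: [0.995, -0.105, -0.0, 0.0]
force: [0.7, -0.1, 1.4]
finger_gap: 0.0001
finger_force: 0.0
```

```bash
cat > st.py <<'E'
from h import *
o=manip.get_obs();M=R.from_quat(o["orientation"]).as_matrix()
d=o["ee_pos"][:2]-[.505,-.2089];ex=np.array([.978,-.208]);ey=np.array([.208,.978])
print(o["clock"],o["ee_pos"].round(4),"board",(d@ex).round(4),(d@ey).round(4),"alpha",np.arctan2(M[1,0],M[0,0]).round(3),"F",(o["force"][:2]@ex).round(1),o["force"].round(1),o["qpos"].round(2),o["finger_gap"].round(4),o["torque"].round(2))
E
python3 st.py
```

```text
Traceback (most recent call last):
  File "st.py", line 4, in <module>
    print(o["clock"],o["ee_pos"].round(4),"board",(d@ex).round(4),(d@ey).round(4),"alpha",np.arctan2(M[1,0],M[0,0]).round(3),"F",(o["force"][:2]@ex).round(1),o["force"].round(1),o["qpos"].round(2),o["finger_gap"].round(4),o["torque"].round(2))
                                                                                                                                                                                                     ^^^^^^^^^^^^^^^^^^^^^
AttributeError: 'float' object has no attribute 'round'
```

Emit:
{"method": "apply_moves", "body": {"moves": [[[0.006,0,-0.003],0],[[0.012,0,-0.003],0],[[0.018,0,-0.003],0],[[0.024,0,-0.003],0],[[0.03,0,-0.003],0],[[0.035,0,-0.003],0],[[0.035,0,-0.003],0]]}}

```text
clock: 12.45
ee_pos: [0.4417, -0.195, 0.0808]
orientation: [0.994, -0.105, -0.002, 0.0]
force: [-5.5, 3.2, 4.9]
finger_gap: 0.0002
finger_force: 3.5
```

```bash
sed -i 's/o\["finger_gap"\].round(4)/o["finger_gap"]/' st.py; python3 st.py
```

```text
12.45 [ 0.4417 -0.195   0.0808] board -0.0648 0.0004 alpha -0.21 F -6.0 [-5.5  3.2  4.9] [ 0.   -0.23 -0.49 -0.   -1.32  1.36] 0.0001794503163627389 [ 0.85  2.14 -0.01]
```

Emit:
{"method": "apply_moves", "body": {"moves": [[[0.004,0,0],0],[[0.008,0,0],0],[[0.012,0,0],0],[[0.015,0,0],0],[[0.018,0,0],0],[[0.018,0,0],0]]}}

```text
clock: 13.05
ee_pos: [0.4588, -0.1987, 0.0808]
orientation: [0.994, -0.105, -0.002, 0.0]
force: [-8.5, 3.2, 6.3]
finger_gap: -0.0
finger_force: 4.5
```

```bash
python3 st.py; python3 - <<'E'
from h import *
im=manip.read_camera("side");cv2.imwrite("pics/side5.png",im)
for n in("lid_mid","jaw_plate"): print(n,[(np.round(d["point"],1).tolist(),round(d["score"],2)) for d in manip.spot_in(n,"side")])
E
```

```text
13.05 [ 0.4588 -0.1987  0.0808] board -0.0473 0.0003 alpha -0.21 F -9.0 [-8.5  3.2  6.3] [-0.   -0.18 -0.44 -0.   -1.31  1.37] -1.9467146405811433e-05 [ 0.99  2.78 -0.  ]
lid_mid [([225.5, 246.9], 0.81), ([276.1, 336.7], 0.75), ([201.3, 235.1], 0.54)]
jaw_plate [([295.7, 318.6], 0.82)]
```

Emit:
{"method": "apply_moves", "body": {"moves": [[[0.002,0,0],0],[[0.004,0,0],0],[[0.006,0,0],0],[[0.006,0,0],0]]}}

```text
clock: 13.6
ee_pos: [0.4641, -0.1999, 0.0808]
orientation: [0.994, -0.105, -0.003, 0.0]
force: [-10.3, 4.3, 7.8]
finger_gap: -0.0001
finger_force: 5.8
```

```bash
python3 st.py
```

```text
13.6 [ 0.4641 -0.1999  0.0808] board -0.0419 0.0003 alpha -0.21 F -11.0 [-10.3   4.3   7.8] [-0.01 -0.16 -0.43 -0.   -1.31  1.37] -9.968359431697577e-05 [1.37 3.52 0.  ]
```

Emit:
{"method": "apply_moves", "body": {"moves": [[[0.0015,0,0],0],[[0.003,0,0],0],[[0.003,0,0],0]]}}

```text
clock: 13.9
ee_pos: [0.4666, -0.2005, 0.0808]
orientation: [0.994, -0.105, -0.004, 0.0]
force: [-13.4, 6.4, 10.7]
finger_gap: 0.0001
finger_force: 7.1
```

```bash
python3 st.py
```

```text
13.9 [ 0.4666 -0.2005  0.0808] board -0.0393 0.0002 alpha -0.21 F -14.4 [-13.4   6.4  10.7] [-0.01 -0.15 -0.42 -0.   -1.31  1.37] 8.345158928309165e-05 [ 1.72  4.39 -0.03]
```

Emit:
{"method": "apply_moves", "body": {"moves": [[[0.001,0,0],0],[[0.002,0,0],0],[[0.002,0,0],0]]}}

```text
clock: 14.2
ee_pos: [0.4678, -0.2008, 0.0808]
orientation: [0.994, -0.105, -0.004, 0.0]
force: [-17.2, 6.4, 12.7]
finger_gap: 0.0001
finger_force: 8.9
```

```bash
python3 st.py
```

```text
14.2 [ 0.4678 -0.2008  0.0808] board -0.0381 0.0002 alpha -0.21 F -18.1 [-17.2   6.4  12.7] [-0.01 -0.15 -0.42 -0.   -1.31  1.37] 0.00011492808593000823 [2.28 5.49 0.04]
```

Emit:
{"method": "apply_moves", "body": {"moves": [[[0.001,0,0],0],[[0.002,0,0],0],[[0.002,0,0],0]]}}

```text
clock: 14.5
ee_pos: [0.4692, -0.2011, 0.0808]
orientation: [0.994, -0.105, -0.005, -0.0]
force: [-19.5, 7.2, 14.4]
finger_gap: -0.0001
finger_force: 10.5
```

```bash
python3 st.py
```

```text
14.5 [ 0.4692 -0.2011  0.0808] board -0.0367 0.0002 alpha -0.21 F -20.5 [-19.5   7.2  14.4] [-0.01 -0.14 -0.41 -0.   -1.31  1.37] -6.501007871124007e-05 [2.7  6.47 0.02]
```

Emit:
{"method": "apply_moves", "body": {"moves": [[[0.001,0,0],0],[[0.002,0,0],0],[[0.003,0,0],0],[[0.003,0,0],0]]}}

```text
clock: 14.9
ee_pos: [0.4712, -0.2015, 0.0808]
orientation: [0.994, -0.105, -0.006, -0.0]
force: [-24.0, 10.1, 17.7]
finger_gap: -0.0002
finger_force: 13.0
```

```bash
python3 st.py
```

```text
14.9 [ 0.4712 -0.2015  0.0808] board -0.0346 0.0002 alpha -0.21 F -25.5 [-24.   10.1  17.7] [-0.01 -0.13 -0.41 -0.   -1.31  1.37] -0.00023126227215868872 [ 3.38  7.89 -0.04]
```

Emit:
{"method": "apply_moves", "body": {"moves": [[[-0.005,0,0],0],[[-0.015,0,0],0],[[-0.03,0,0],0],[[-0.04,0,-0.02],0],[[-0.04,0,-0.06],0],[[-0.04,0,-0.1],0],[[-0.04,0,-0.14],0],[[-0.04,0,-0.15],0],[[-0.04,0,-0.15],0]], "claw": 1}}

```text
clock: 15.8
ee_pos: [0.4374, -0.1938, 0.2329]
orientation: [0.994, -0.105, 0.002, 0.0]
force: [0.5, -0.3, -0.5]
finger_gap: 0.0854
finger_force: 0.0
```

```bash
python3 st.py; python3 - <<'E'
from h import *
w=manip.read_camera("wrist");cv2.imwrite("pics/w6.png",w)
dets=[(np.round(d["point"],1).tolist(),round(d["score"],2)) for d in manip.spot_in("lid_mid","wrist")];print(dets)
s=manip.read_camera("side");cv2.imwrite("pics/s6.png",s)
print([(np.round(d["point"],1).tolist(),round(d["score"],2)) for d in manip.spot_in("lid_mid","side")])
seat=np.array([.505,-.2089])+.030*np.array([.978,-.208]);print("seat",seat,proj("wrist",(*seat,.101)).round(1),proj("side",(*seat,.1)).round(1))
for d in dets: print(at_z("wrist",d[0],.101).round(4))
E
```

```text
15.8 [ 0.4374 -0.1938  0.2329] board -0.0693 0.0007 alpha -0.21 F 0.5 [ 0.5 -0.3 -0.5] [ 0.01 -0.3  -0.26  0.   -1.6   1.35] 0.08543011890536484 [-0.03  0.01  0.  ]
[([337.6, 15.5], 0.82), ([90.4, 316.1], 0.75), ([332.1, 72.3], 0.6)]
[([274.6, 340.1], 0.7), ([201.1, 239.3], 0.6), ([225.4, 246.0], 0.59)]
seat [ 0.53434 -0.21514] [ 89.4 316.2] [274.6 340.6]
[0.395 0.134 0.101]
[ 0.5337 -0.2149  0.101 ]
[0.3942 0.0433 0.101 ]
```

The lid is found at (0.534, -0.215), exactly over the seat. I go above it, pre-turn, and descend to grip.

Emit:
{"method": "apply_moves", "body": {"moves": [[[0.025,0,0],0.1],[[0.055,0,0],0.2],[[0.085,0,0],0.3],[[0.099,0,0],0.39],[[0.099,0,0.02],0.39],[[0.099,0,0.06],0.39],[[0.099,0,0.095],0.39],[[0.099,0,0.115],0.39],[[0.099,0,0.124],0.39],[[0.099,0,0.125],0.39],[[0.099,0,0.125],0.39]]}}

```text
clock: 17.1
ee_pos: [0.5337, -0.2145, 0.1067]
orientation: [0.955, -0.295, 0.0, 0.0]
force: [-0.3, 0.1, 1.3]
finger_gap: 0.0857
finger_force: 0.0
```

```bash
python3 st.py
```

```text
17.1 [ 0.5337 -0.2145  0.1067] board 0.0293 0.0005 alpha -0.6 F -0.3 [-0.3  0.1  1.3] [-0.03  0.01 -0.22  0.   -1.34  1.  ] 0.08574795000050221 [-0.05 -0.01 -0.04]
```

Emit:
{"method": "apply_moves", "body": {"moves": [[[0,0,0],0],[[0,0,0],0],[[0,0,0],0],[[0,0,0],0],[[0,0,0],0],[[0,0,0],0],[[0,0,0],0],[[0,0,0],0]], "claw": 0}}

```text
clock: 17.9
ee_pos: [0.5342, -0.2143, 0.1078]
orientation: [0.955, -0.295, 0.001, -0.0]
force: [-0.9, 2.6, 5.9]
finger_gap: 0.0595
finger_force: 64.0
```

```bash
python3 st.py
```

```text
17.9 [ 0.5342 -0.2143  0.1078] board 0.0296 0.0008 alpha -0.599 F -1.4 [-0.9  2.6  5.9] [-0.03  0.01 -0.22  0.   -1.34  1.  ] 0.059530989163453084 [ 0.84  0.43 -0.07]
```

Gripped. I turn anticlockwise (negative about tool z), rising with the thread, to 0.5 rad first.

Emit:
{"method": "apply_moves", "body": {"moves": [[[0,0,0],-0.06],[[0,0,-0.0003],-0.14],[[0,0,-0.0005],-0.22],[[0,0,-0.0007],-0.3],[[0,0,-0.0009],-0.38],[[0,0,-0.0011],-0.46],[[0,0,-0.0012],-0.5],[[0,0,-0.0012],-0.5]]}}

```text
clock: 18.7
ee_pos: [0.5339, -0.2147, 0.1087]
orientation: [0.999, -0.05, 0.001, 0.001]
force: [-1.3, -0.1, 6.5]
finger_gap: 0.0601
finger_force: 64.0
```

```bash
python3 st.py
```

```text
18.7 [ 0.5339 -0.2147  0.1087] board 0.0294 0.0003 alpha -0.099 F -1.2 [-1.3 -0.1  6.5] [-0.03  0.01 -0.22  0.   -1.34  1.5 ] 0.060147680871179485 [0.07 0.61 0.04]
```

Emit:
{"method": "apply_moves", "body": {"moves": [[[0,0,-0.0002],-0.08],[[0,0,-0.0004],-0.16],[[0,0,-0.0006],-0.24],[[0,0,-0.0008],-0.32]]}}

```text
clock: 19.1
ee_pos: [0.5338, -0.2151, 0.1093]
orientation: [0.994, 0.111, 0.001, 0.001]
force: [-1.1, -2.0, 4.9]
finger_gap: 0.0602
finger_force: 63.9
```

```bash
python3 st.py
```

```text
19.1 [ 0.5338 -0.2151  0.1093] board 0.0295 -0.0001 alpha 0.222 F -0.7 [-1.1 -2.   4.9] [-0.03  0.01 -0.22  0.   -1.34  1.83] 0.06019275375165736 [-0.49  0.29 -0.13]
```

Emit:
{"method": "apply_moves", "body": {"moves": [[[0,0,-0.0002],-0.08],[[0,0,-0.0004],-0.16],[[0,0,-0.0006],-0.24],[[0,0,-0.0006],-0.32],[[0,0,-0.0006],-0.4],[[0,0,-0.0006],-0.43],[[0,0,-0.0006],-0.43]]}}

```text
clock: 19.8
ee_pos: [0.5339, -0.2152, 0.1097]
orientation: [0.948, 0.319, 0.001, 0.001]
force: [0.5, -5.0, 4.7]
finger_gap: 0.06
finger_force: 64.1
```

```bash
python3 st.py
```

```text
19.8 [ 0.5339 -0.2152  0.1097] board 0.0296 -0.0002 alpha 0.649 F 1.5 [ 0.5 -5.   4.7] [-0.03  0.01 -0.22  0.   -1.34  2.25] 0.060005439947741074 [-1.62 -0.1   0.05]
```

Emit:
{"method": "apply_moves", "body": {"moves": [[[0,0,-0.001],0],[[0,0,-0.002],0],[[0,0,-0.004],0],[[0,0,-0.004],0]]}}

```text
clock: 20.2
ee_pos: [0.5333, -0.214, 0.1116]
orientation: [0.948, 0.319, -0.0, -0.0]
force: [2.8, -3.1, -3.0]
finger_gap: 0.06
finger_force: 65.5
```

```bash
python3 st.py
```

```text
20.2 [ 0.5333 -0.214   0.1116] board 0.0288 0.0009 alpha 0.649 F 3.4 [ 2.8 -3.1 -3. ] [-0.03  0.01 -0.21 -0.   -1.35  2.25] 0.05996322870164101 [-1.04 -0.96  0.01]
```

Emit:
{"method": "apply_moves", "body": {"moves": [[[0,0,-0.001],0],[[0,0,-0.002],0],[[0,0,-0.002],0]]}}

```text
clock: 20.5
ee_pos: [0.5333, -0.2141, 0.1142]
orientation: [0.948, 0.319, -0.0, -0.0]
force: [2.3, -1.7, -2.5]
finger_gap: 0.0602
finger_force: 65.5
```

```bash
python3 st.py
```

```text
20.5 [ 0.5333 -0.2141  0.1142] board 0.0287 0.0008 alpha 0.65 F 2.6 [ 2.3 -1.7 -2.5] [-0.03  0.   -0.21 -0.   -1.36  2.25] 0.0601906137813325 [-0.59 -0.69 -0.03]
```

Emit:
{"method": "apply_moves", "body": {"moves": [[[0,0,-0.002],0],[[0,0,-0.004],0],[[0,0,-0.006],0],[[0,0,-0.006],0]]}}

```text
clock: 20.9
ee_pos: [0.5335, -0.2142, 0.1213]
orientation: [0.948, 0.319, 0.0, 0.0]
force: [0.4, -0.2, -0.1]
finger_gap: 0.0598
finger_force: 65.8
```

```bash
python3 st.py; python3 - <<'E'
from h import *
s=manip.read_camera("side");cv2.imwrite("pics/s7.png",s)
a=cv2.imread("pics/s6.png")
f=lambda im:cv2.resize(im[240:330,285:385],(400,360),interpolation=cv2.INTER_CUBIC)
cv2.imwrite("pics/cmp.png",np.hstack([f(a),f(s)]))
E
```

```text
20.9 [ 0.5335 -0.2142  0.1213] board 0.029 0.0008 alpha 0.65 F 0.4 [ 0.4 -0.2 -0.1] [-0.03 -0.   -0.2   0.   -1.37  2.25] 0.059840940770823005 [0.04 0.01 0.02]
```

View pics/cmp.png

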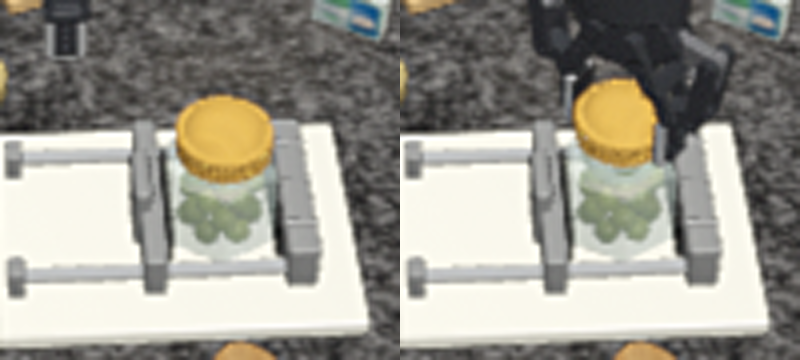

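The jar stays clamped, with its olives and base unmoved between the jaws. The lid is now clear of it, and the wrist force is close to zero. I raise it a further 17 mm and hold.

Emit:
{"method": "apply_moves", "body": {"moves": [[[0,0,-0.004],0],[[0,0,-0.009],0],[[0,0,-0.014],0],[[0,0,-0.017],0],[[0,0,-0.017],0],[[0,0,-0.017],0],[[0,0,-0.017],0],[[0,0,-0.017],0],[[0,0,-0.017],0]]}}

```text
clock: 21.85
ee_pos: [0.5333, -0.2143, 0.1372]
orientation: [0.948, 0.319, -0.0, -0.0]
force: [0.9, 0.1, -1.3]
finger_gap: 0.0596
finger_force: 65.8
```

```bash
python3 st.py; python3 -c "
from h import *
print(manip.sign_off())"
```

```text
21.85 [ 0.5333 -0.2143  0.1372] board 0.0288 0.0006 alpha 0.65 F 0.9 [ 0.9  0.1 -1.3] [-0.03 -0.01 -0.18  0.   -1.4   2.25] 0.05961461587445972 [ 0.01  0.   -0.01]
the job is handed in; nothing more can be done
None
```

I handed the job in at about 22 s: the unsealed jar is clamped upright at the seat, and its unscrewed lid is held level roughly 1.5–2 cm above the open mouth; the hand-in call returned no verdict.

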